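Short-poured bars into the sprung scrap box

TASK

Three of the five cast brass bars on the wooden sorting board are short pours: they are 40 mm long where the two good ones are 62 mm. Get rid of the three short bars in the grey scrap box: for each, push its sprung flap open with the hand that holds the bar, keep the flap open while you let the bar drop through into the bin below, then come out and let the flap close. Leave the two full-length bars, the copper cup, the hammer and the steel block where they are.

Things in the scene. Friction and masses are not known exactly. Their poses are not given: they have to be found in the camera images.
- short_a_mid (a point): centre (half-way up) of a short-poured bar (a reject, about 65 g), a plain brass bar 40 x 16 x 12 mm lying flat on the board; point x axis along its length, y across its width, z up
- short_b_mid (a point): centre (half-way up) of a short-poured bar (a reject, about 65 g), a plain brass bar 40 x 16 x 12 mm lying flat on the board; point x axis along its length, y across its width, z up
- short_c_mid (a point): centre (half-way up) of a short-poured bar (a reject, about 65 g), a plain brass bar 40 x 16 x 12 mm lying flat on the board; point x axis along its length, y across its width, z up
- full_a_mid (a point): centre (half-way up) of a full-length bar (good, stays on the board), a plain brass bar 62 x 16 x 12 mm lying flat on the board; point x axis along its length, y across its width, z up
- full_b_mid (a point): centre (half-way up) of a full-length bar (good, stays on the board), a plain brass bar 62 x 16 x 12 mm lying flat on the board; point x axis along its length, y across its width, z up
- board: fixed wooden sorting board, 190 (x) x 275 (y) mm, origin at the centre of its underside; the bars and the cup stand on its floor, 10 mm above the bench, in two rows (along y) of three, about 85 mm apart; a 6 mm thick rim runs round it, its top 16 mm above the bench
- scrap_box: fixed grey steel scrap box, outside 92 (x) x 148 (y) mm, walls 4 mm, origin at the centre of its underside, x axis from front to back. Back and sides 190 mm high, front (-x) 125 mm. The mouth inside, 84 (x) x 140 (y) mm, is closed by the sloping flap; below is the hidden bin, its floor a ridge (53 mm high) along x falling to both sides. Stands left or right of the board, its low front turned roughly away from the robot
- flap (a joint): opening of the box's flap, rad: 0 shut, 0.94 fully open (hanging straight down by the back wall). Pushed down or back by fingers or bar it swings inwards; a spring shuts it when let go (0.1 N m at the hinge when shut, 0.25 fully open: 2 to 6 N at the fingers; a bar's weight does not open it)
- flap_hinge (a point): middle of the flap's hinge line, an 8 mm bar along the box's y, 38 mm behind the box's centre, 186 mm above the bench. The flap, an aluminium plate 136 mm wide, 102 mm from hinge to free edge, slopes down 36 degrees to the front lip when shut. Fingers centred 22 to 28 mm in front of the hinge, tips 45 mm below it, hold it at 60 degrees or steeper: a bar let go then slides into the bin
- flap_edge (a point): middle of the flap's free edge, which rests at the top of the front lip (125 mm high) when shut
- cup_mid (a point): centre of a small open copper cup, 32 mm across and 34 mm high, standing on the board among the bars; to be left alone
- hammer_grip (a point): handle of a hammer 240 mm long lying on the bench beyond the board and box; to be left alone
- block_mid (a point): centre of a 50 mm steel doming block standing on the bench between the board and the box; to be left alone

How it is judged:
At the end, for the whole second after the job is handed in: All three short bars lie in the bin of the scrap box (their centres within its walls and less than 105 mm above the bench, so below the flap), the flap is shut (joint below 0.08 rad), and the full-length bars, cup, hammer and block are within 20 mm of where they started (z of each of short_a_mid, short_b_mid, short_c_mid in the frame of scrap_box below 0.105 m and x of short_a_mid in the frame of scrap_box between -0.043 and 0.043 m and y of short_a_mid in the frame of scrap_box between -0.071 and 0.071 m and x of short_b_mid in the frame of scrap_box between -0.043 and 0.043 m and y of short_b_mid in the frame of scrap_box between -0.071 and 0.071 m and x of short_c_mid in the frame of scrap_box between -0.043 and 0.043 m and y of short_c_mid in the frame of scrap_box between -0.071 and 0.071 m and value of joint flap below 0.08 rad and distance of each of full_a_mid, full_b_mid, cup_mid, hammer_grip, block_mid from where it was at the start of the episode below 0.02 m); the robot touches nothing.
It fails at once if a full-length bar is moved more than 20 mm (distance of any of full_a_mid, full_b_mid from where it was at the start of the episode above 0.02 m).
It fails at once if the copper cup is moved more than 20 mm or tipped over (distance of cup_mid from where it was at the start of the episode above 0.02 m or angle between cup_mid's own z axis and vertical above 0.6 rad).
It fails at once if the hammer or the steel block is moved more than 20 mm (distance of any of hammer_grip, block_mid from where it was at the start of the episode above 0.02 m).
It also fails if it takes over 72 s, if anything falls off the work surface, if the arm or the gripper's body presses on something with over 40 N, if the wrist force passes 120 N, or if a joint passes its speed limit or range.

ROBOT

A 6-joint arm with a two-finger parallel gripper is mounted at the origin on the work surface. World frame = base frame: x ahead of the robot, y to its left, z up, the work surface at z = 0. Lengths are in m, angles in rad, forces in N, time in s.
With the tool pointing down it reaches from about 0.4 to 0.925 m from the base axis. Payload 3.4 kg.
Tool frame: the origin (TCP) lies midway between the tips of the shut fingers; the grasp point (between the pads) lies 19 mm behind it; z points along the fingers, y is the line along which they close (so a half turn about z gives the same grasp; the last joint's range is limited). The gripper opens to 85 mm and grips with 20 to 120 N. Pads are 22 mm wide; open, the fingers measure 114 mm over their backs; the gripper's body (76 mm by 85 mm) begins 54 mm behind the grasp point. The pads swing forward as they close: fully open they stand 13 mm farther back than shut.
Start: joints at [-1.194, 0.307, 1.506, -0, 1.328, -0.073], TCP at [0.25, -0.518, 0.231] pointing down, gripper open.
Joint ranges: [-3.12, 3.12], [-1.05, 2.28], [0.14, 2.33], [-1.42, 4.57], [0.1, 2.73], [-2.68, 2.68]. Speed limits (rad/s): [2.57, 2.57, 3.14, 3.14, 3.14, 3.14].

INTERFACE

Orientations are given as a unit quaternion [w, x, y, z].
In Python, from rig import ctrl gives the robot as it stands. The module is installed in compiled form; this text tells all that it offers.
- The arm moves only by the tool apply_moves, never from a script. Its argument "moves" is a list of rows, each a list of 3 entries, a list of its own where there are three numbers: the turn, a rotation vector about the tool's x, y, z in rad, then the shift along the tool's x, y, z in cm, then the opening, from 0 (shut) to 1 (fully open). In form: [[[rx, ry, rz], [tx, ty, tz], hand], ...]. A call has 1 to 12 rows; each row shifts and turns the commanded pose from where the row before left it, along the tool's axes as they then stand; what a row does not reach is not made up. A row lasts 1/10 s, in which the tool goes at most 50 mm and 8.59 degrees, less where a joint would pass 70% of its speed; a pose out of reach is approached as far as the arm can. A call with a gripper value outside its range is refused whole. The fingers move at their own pace and stop on an object; the grip force is fixed at half the most. Time passes only in rows, so rows that do not move let the fingers close. It gives the time, the measured TCP pose, the force, the opening and the grip force at its end, in the units of the state.
- ctrl.observe(): the state, without advancing time (a new reading comes with each control period).
- ctrl.read_camera(name): name is "scene" or "top" or "wrist"; returns a dict with "pixels" (480x640x3 uint8, red, green, blue), "z_map" (480x640 float32, m along the optical axis (not along the pixel's ray), 0 where there is no reading), "fx", "fy", "cx", "cy" (pixels), "T" (4x4, takes a point from camera to world coordinates). Camera axes: x right, y down, z forward; pixel columns grow to the right and rows downward; lengths in m; the calibration is good to about 2 mm. The wrist camera is an equidistant fisheye: a pixel r from the principal point sees the ray r / f radians off the axis. A picture is of the moment at which its call begins.
- ctrl.sign_off(): hands the job in; it is judged then, once.
The state is a dict: "time_s": time; "joint_pos": joint angles; "joint_vel": joint speeds; "joint_torque": joint torques, N m; "position": TCP position; "tool_rot": TCP orientation; "contact_force": force on the tool from outside, world axes, zero at the start; "wrist_torque": the same for the moment, N m; "grip_width": opening from 0.0 (shut) to 1.0 (fully open); "finger_force": force on a finger pad.
Only numpy, scipy, OpenCV 4.12 (cv2) and the standard library are available. Lean on these libraries where they do the work, as an engineer would, in place of code of your own. Each camera call takes 0.05 s, during which the arm holds its last target. There are 200 camera calls.

## Working session

There is one attempt and no reset: what is moved stays moved. The work goes in short steps, Python scripts to look and compute and a tool call to move; the robot and the scene stay as the last step left them, time stands still between calls to the robot, and variables do not carry over. Pictures are saved under pics/ and viewed, at most 10 in all, crops included, and the job is handed in when it is done.

Besides the shell and the picture viewer there is one more tool, called after "Emit:" as name(argument=value, ...) on one line, values as JSON. apply_moves: Moves the arm, as the interface text tells. Its arguments: {"type":"object","properties":{"moves":{"type":"array","items":{"type":"array"}}},"required":["moves"]}

```bash
mkdir -p pics
python3 - <<'E'
from rig import ctrl
import cv2,numpy as np
s=ctrl.observe();print(s)
for n in("top","scene"):
    c=ctrl.read_camera(n);np.savez(n+".npz",**c)
    cv2.imwrite(f"pics/{n}0.png",c["pixels"][:,:,::-1]);print(n,c["fx"],c["cx"],c["cy"],np.round(c["T"],3).tolist())
E
```

```text
{'time_s': 0.0, 'joint_pos': array([-1.19351657e+00,  3.07620117e-01,  1.50769794e+00,  8.81226790e-06,
        1.32837429e+00, -7.35283167e-02]), 'joint_vel': array([ 0.00235555,  0.00162427, -0.00128153,  0.00061328, -0.00041016,
       -0.00014422]), 'joint_torque': array([ 1.80031425e-04, -4.57546413e+01, -2.51915842e+01,  9.81689891e-05,
        1.34252707e-02,  7.25366306e-06]), 'position': array([ 0.25023068, -0.51691772,  0.23034478]), 'tool_rot': array([-1.03840661e-03,  9.74703584e-01,  2.23499040e-01, -1.54606650e-04]), 'contact_force': array([-0.56562276, -0.33036109, -0.57907238]), 'wrist_torque': array([-0.00449991, -0.01299332, -0.00941531]), 'finger_force': 0.0, 'grip_width': 0.9965973442202055}
top 456.54025811783794 321.4920721786524 231.3081017829909 [[-0.022, -0.987, 0.161, 0.482], [-0.999, 0.026, 0.022, -0.001], [-0.026, -0.16, -0.987, 0.941], [0.0, 0.0, 0.0, 1.0]]
scene 551.8593201598806 318.13980909762324 243.97598667772036 [[-0.824, 0.465, -0.323, 0.951], [0.566, 0.672, -0.477, 0.483], [-0.005, -0.577, -0.817, 0.971], [0.0, 0.0, 0.0, 1.0]]
```

View pics/top0.png

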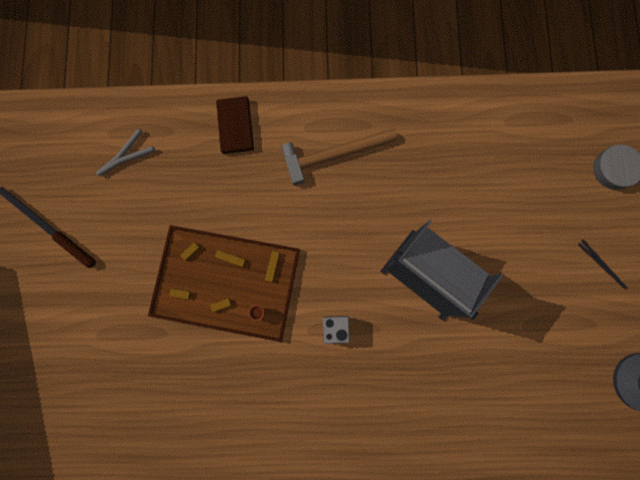

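View pics/scene0.png

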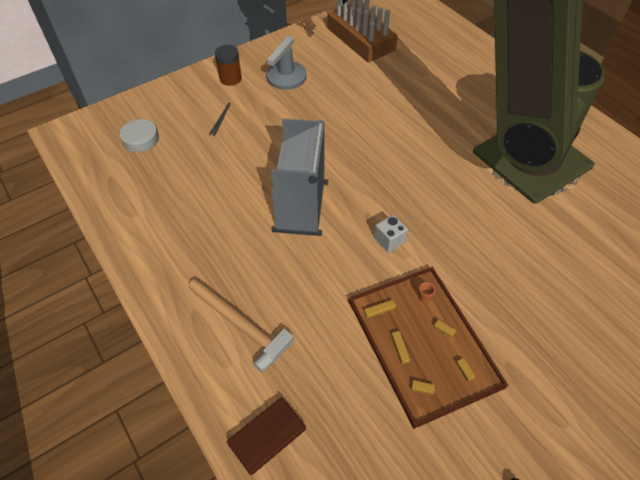

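The top view shows short bars near pixels (190,252), (180,294) and (221,306), and full bars at (231,259) and (272,266). The cup is at (257,313), the block at (336,330) and the box around (440,270). The scene view confirms this layout.

```bash
cat > h.py <<'E'
import numpy as np,cv2
def ray(c,uv,z):
    uv=np.asarray(uv,float).reshape(-1,2)
    d=np.c_[(uv[:,0]-c["cx"])/c["fx"],(uv[:,1]-c["cy"])/c["fy"],np.ones(len(uv))]@c["T"][:3,:3].T
    o=c["T"][:3,3];return o+d*((z-o[2])/d[:,2])[:,None]
def cloud(c):
    v,u=np.mgrid[:480,:640];Z=c["z_map"]
    P=np.stack([(u-c["cx"])/c["fx"]*Z,(v-c["cy"])/c["fy"]*Z,Z],-1)
    return P@c["T"][:3,:3].T+c["T"][:3,3]
E
python3 - <<'E'
from h import *
for n in("top","scene"):
    c=dict(np.load(n+".npz"));P=cloud(c);hsv=cv2.cvtColor(c["pixels"],cv2.COLOR_RGB2HSV)
    print(n)
    m=cv2.inRange(hsv,(20,150,70),(35,255,255))
    cs,_=cv2.findContours(m,0,1)
    for k in cs:
        if cv2.contourArea(k)<40:continue
        # only top-face pixels by depth
        mm=np.zeros((480,640),np.uint8);cv2.drawContours(mm,[k],-1,1,-1)
        q=P[mm>0];q=q[q[:,2]>0]
        X=ray(c,np.argwhere(mm)[:,::-1],.021)[:,:2]
        (cx,cy),(w,h),a=cv2.minAreaRect((X*1000).astype(np.float32))
        if w<h:a+=90;w,h=h,w
        print("bar",np.round([cx,cy,w,h,a],1),"z90",np.percentile(q[:,2],90).round(4),"px",np.argwhere(mm)[:,::-1].mean(0).round())
    R=(P[...,1]>-.45)&(P[...,1]<-.05)&(P[...,0]>.3)&(P[...,0]<.75)&(c["z_map"]>0)
    for lo,hi in((.11,.14),(.14,.17),(.17,.182),(.184,.2)):
        q=P[R&(P[...,2]>lo)&(P[...,2]<hi)]
        if len(q)>5:
            b=cv2.boxPoints(cv2.minAreaRect((q[:,:2]*1000).astype(np.float32)));print(lo,hi,len(q),b.round().tolist(),cv2.minAreaRect((q[:,:2]*1000).astype(np.float32)))
    q=P[R&(P[...,2]>.135)&(P[...,2]<.17)]
    A=np.c_[q[:,:2],np.ones(len(q))];
    for i in range(5):
        s=np.linalg.lstsq(A,q[:,2],rcond=None)[0];r=abs(A@s-q[:,2]);k=r<max(.003,np.median(r));A,q=A[k],q[k]
    print("plane",s,len(q),"slope",np.degrees(np.arctan(np.hypot(s[0],s[1]))),"dir up",np.degrees(np.arctan2(s[1],s[0])))
c=dict(np.load("top.npz"));P=cloud(c)
for u,v in((336,328),(257,313),(428,224),(497,277),(388,268),(445,316)):print((u,v),P[v,u].round(3))
E
python3 - <<'E'
import cv2,numpy as np
a=cv2.imread("pics/top0.png")[210:330,370:510];b=cv2.imread("pics/scene0.png")[110:240,260:340]
a=cv2.resize(a,None,fx=3.5,fy=3.5);b=cv2.resize(b,(258,420))
cv2.imwrite("pics/crop.png",np.hstack([a,b])*1)
E
```

```text
top
0.11 0.14 971 [[458.0, -220.0], [529.0, -280.0], [624.0, -168.0], [553.0, -108.0]] ((541.07958984375, -194.11773681640625), (146.9286651611328, 92.84960174560547), 49.92878341674805)
0.14 0.17 1995 [[458.0, -221.0], [527.0, -276.0], [618.0, -160.0], [550.0, -106.0]] ((538.13525390625, -190.57708740234375), (147.4849853515625, 87.71959686279297), 51.63322067260742)
0.17 0.182 915 [[454.0, -226.0], [522.0, -282.0], [624.0, -158.0], [555.0, -102.0]] ((538.8466186523438, -192.13729858398438), (159.60122680664062, 88.2471923828125), 50.69144058227539)
0.184 0.2 993 [[453.0, -225.0], [520.0, -282.0], [624.0, -161.0], [557.0, -104.0]] ((538.4533081054688, -193.10882568359375), (159.36141967773438, 88.03407287597656), 49.50474166870117)
plane [-0.25359164  0.19716926  0.32974129] 590 slope 17.808230666694303 dir up 142.13468725942604
scene
bar [598.1 289.8  37.3  15.5 133.5] z90 0.0251 px [423. 387.]
bar [512.  308.4  38.4  15.   78.2] z90 0.0247 px [466. 369.]
bar [580.9 207.4  61.   15.1  70.7] z90 0.0251 px [401. 347.]
bar [488.4 225.2  37.2  17.2 109.2] z90 0.025 px [444. 327.]
bar [
[... 393 characters left out ...]
66015625), 49.62334060668945)
0.17 0.182 687 [[452.0, -223.0], [519.0, -281.0], [623.0, -161.0], [556.0, -103.0]] ((537.6287231445312, -192.04238891601562), (159.1216583251953, 88.43832397460938), 49.083961486816406)
0.184 0.2 703 [[451.0, -227.0], [519.0, -283.0], [622.0, -159.0], [555.0, -103.0]] ((536.8790283203125, -193.12570190429688), (161.58944702148438, 87.94155883789062), 50.16678237915039)
plane [-0.15749991  0.07721241  0.25511687] 315 slope 9.948927783454996 dir up 153.8841582073357
(336, 328) [ 0.439 -0.005  0.048]
(257, 313) [0.471 0.152 0.014]
(428, 224) [ 0.612 -0.162  0.189]
(497, 277) [ 0.522 -0.271  0.182]
(388, 268) [ 0.552 -0.11   0.043]
(445, 316) [ 0.456 -0.224  0.005]
```

View pics/crop.png

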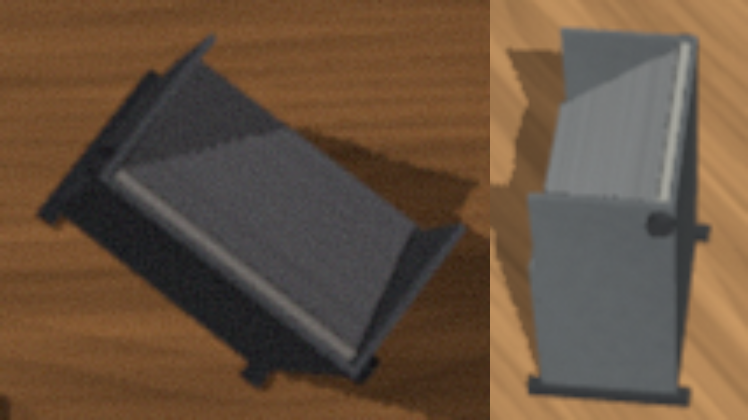

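```bash
cat >> h.py <<'E'
def plan(x,y,z,yaw,s=None):
    """turn about tool z (rad) then shift in tool axes (cm) to get TCP to x,y,z (m), tool x along yaw (deg, mod 180)"""
    from scipy.spatial.transform import Rotation as R
    from rig import ctrl
    s=ctrl.observe()
    r=R.from_quat(np.roll(s["tool_rot"],-1)).as_matrix();cur=np.arctan2(r[1,0],r[0,0])
    d=np.radians(yaw)-cur;d=(d+np.pi/2)%np.pi-np.pi/2
    a=np.radians(yaw)+(0 if abs((cur+d-np.radians(yaw)+np.pi)%(2*np.pi)-np.pi)<.1 else np.pi)
    D=np.array([x,y,z])-s["position"]
    print("t",round(s["time_s"],2),"pos",s["position"].round(4),"yaw",np.degrees(cur).round(1),"q6",s["joint_pos"][5].round(2),"tilt",np.degrees(np.arccos(-r[2,2])).round(2),"F",s["contact_force"].round(1),"grip",round(s["grip_width"],3),round(s["finger_force"],1))
    print(" turn rz",round(-d,3),"shift cm",np.round(100*np.array([D[0]*np.cos(a)+D[1]*np.sin(a),D[0]*np.sin(a)-D[1]*np.cos(a),-D[2]]),2),"final yaw",np.degrees(a).round(1),"world",D.round(3))
E
python3 - <<'E'
from h import *
c=dict(np.load("top.npz"));hsv=cv2.cvtColor(c["pixels"],cv2.COLOR_RGB2HSV)
print(hsv[294,180],hsv[266,272],hsv[280,210])
m=cv2.inRange(hsv,(18,150,60),(35,255,255))
m[:,:150]=0;m[:,300:]=0
for k in cv2.findContours(m,0,1)[0]:
    if cv2.contourArea(k)<30:continue
    mm=np.zeros((480,640),np.uint8);cv2.drawContours(mm,[k],-1,1,-1)
    X=ray(c,np.argwhere(mm)[:,::-1],.021)[:,:2]
    (cx,cy),(w,h),a=cv2.minAreaRect((X*1000).astype(np.float32))
    if w<h:a+=90;w,h=h,w
    print(np.round([cx,cy,w,h,a],1))
plan(.598,.290,.12,133.5)
E
```

```text
[ 19 198 116] [ 18 214 113] [ 11 178  86]
[488.  225.1  38.5  15.7 108.6]
[512.7 308.7  39.3  14.9  80.7]
[563.6 121.3  61.   15.9 165.5]
[582.  207.   60.2  15.1  69.2]
[598.7 290.   38.9  16.  132.1]
t 0.1 pos [ 0.2503 -0.517   0.2305] yaw 25.8 q6 -0.07 tilt 0.1 F [-0.5  0.7 -0.5] grip 1.0 0.0
 turn rz 1.262 shift cm [-34.6  -80.77  11.05] final yaw 313.5 world [ 0.348  0.807 -0.11 ]
```

```bash
sed -i 's/;d=(d+np.pi\/2)%np.pi-np.pi\/2//; s/    a=np.radians(yaw)+.*/    a=np.radians(yaw)/' h.py; python3 -c "
from h import *
plan(.598,.290,.15,132.8)"
```

```text
t 0.1 pos [ 0.2503 -0.517   0.2305] yaw 25.8 q6 -0.07 tilt 0.1 F [-0.5  0.7 -0.5] grip 1.0 0.0
 turn rz -1.867 shift cm [35.58 80.34  8.05] final yaw 132.8 world [ 0.348  0.807 -0.08 ]
```

Emit:
apply_moves(moves=[[[0,0,-0.145],[0,0,0],0.5],[[0,0,-0.145],[0,0,0],0.5],[[0,0,-0.145],[0,0,0],0.5],[[0,0,-0.145],[0,0,0],0.5],[[0,0,-0.145],[0,0,0],0.5],[[0,0,-0.145],[0,0,0],0.5],[[0,0,-0.145],[0,0,0],0.5],[[0,0,-0.145],[0,0,0],0.5],[[0,0,-0.145],[0,0,0],0.5],[[0,0,-0.145],[0,0,0],0.5],[[0,0,-0.145],[0,0,0],0.5],[[0,0,-0.145],[0,0,0],0.5]])

```text
time_s: 1.3
position: [0.2503, -0.5172, 0.2308]
tool_rot: [-0.0, 0.455, 0.89, 0.0]
contact_force: [-0.2, -0.4, 0.5]
grip_width: 0.497
finger_force: 0.0
```

Emit:
apply_moves(moves=[[[0,0,-0.127],[0,0,0],0.5],[[0,0,0],[1.78,4.0,0],0.5],[[0,0,0],[1.78,4.0,0],0.5],[[0,0,0],[1.78,4.0,0],0.5],[[0,0,0],[1.78,4.0,0],0.5],[[0,0,0],[1.78,4.0,0],0.5],[[0,0,0],[1.78,4.0,0],0.5],[[0,0,0],[1.78,4.0,0],0.5],[[0,0,0],[1.78,4.0,0],0.5],[[0,0,0],[1.78,4.0,0],0.5],[[0,0,0],[1.78,4.0,0],0.5],[[0,0,0],[1.78,4.0,0],0.5]])

```text
time_s: 2.5
position: [0.4404, -0.0732, 0.2312]
tool_rot: [-0.0, 0.4, 0.916, -0.0]
contact_force: [1.0, -0.8, 0.0]
grip_width: 0.499
finger_force: 0.0
```

Emit:
apply_moves(moves=[[[0,0,0],[1.78,4.0,1],0.5],[[0,0,0],[1.78,4.0,1],0.5],[[0,0,0],[1.78,4.0,1],0.5],[[0,0,0],[1.78,4.0,1],0.5],[[0,0,0],[1.78,4.0,1],0.5],[[0,0,0],[1.78,4.0,1],0.5],[[0,0,0],[1.78,4.0,1],0.5],[[0,0,0],[1.78,4.0,1],0.5],[[0,0,0],[1.78,4.0,0],0.5],[[0,0,0],[0,0,0],0.5]])

```text
time_s: 3.5
position: [0.5975, 0.2926, 0.15]
tool_rot: [0.0, 0.399, 0.917, 0.002]
contact_force: [-0.5, 0.3, 0.2]
grip_width: 0.499
finger_force: 0.0
```

```bash
python3 -c "
from h import *
plan(.5985,.290,.013,132.8)
c=__import__('rig').ctrl.read_camera('wrist');cv2.imwrite('pics/w1.png',c['pixels'][:,:,::-1])"
```

```text
t 3.5 pos [0.5975 0.2926 0.15  ] yaw 133.0 q6 -0.36 tilt 0.18 F [-0.5  0.3  0.2] grip 0.499 0.0
 turn rz 0.004 shift cm [-0.25 -0.1  13.7 ] final yaw 132.8 world [ 0.001 -0.003 -0.137]
```

View pics/w1.png

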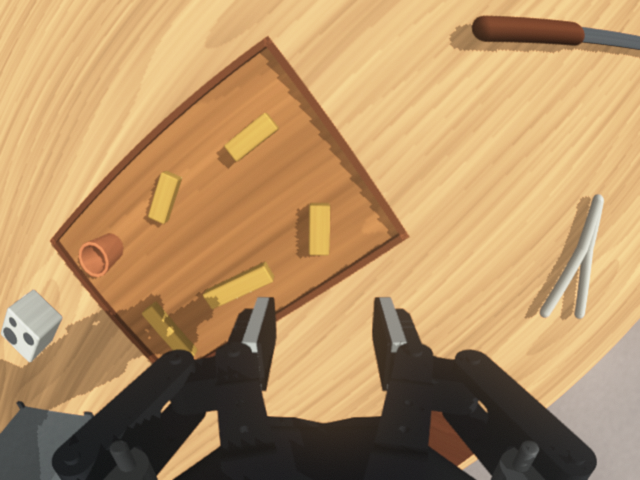

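The wrist view shows short bar A at (319,230), aligned and centred between the fingers. The rim is clear of them.

Emit:
apply_moves(moves=[[[0,0,0],[-0.25,-0.1,3],0.5],[[0,0,0],[0,0,4],0.5],[[0,0,0],[0,0,3.5],0.5],[[0,0,0],[0,0,2],0.5],[[0,0,0],[0,0,0.8],0.5],[[0,0,0],[0,0,0.4],0.5],[[0,0,0],[0,0,0],0.3],[[0,0,0],[0,0,0],0.1],[[0,0,0],[0,0,0],0],[[0,0,0],[0,0,0],0],[[0,0,0],[0,0,0],0],[[0,0,0],[0,0,0],0]])

```text
time_s: 4.75
position: [0.5977, 0.285, 0.016]
tool_rot: [0.001, 0.4, 0.916, 0.001]
contact_force: [-0.9, -0.7, 6.9]
grip_width: 0.157
finger_force: 59.4
```

```bash
python3 -c "
from h import *
plan(.5454,-.1985,.26,139.8)"
```

```text
t 4.75 pos [0.5977 0.285  0.016 ] yaw 132.8 q6 -0.37 tilt 0.17 F [-0.9 -0.7  6.9] grip 0.157 59.4
 turn rz -0.122 shift cm [-27.21 -40.3  -24.4 ] final yaw 139.8 world [-0.052 -0.483  0.244]
```

Emit:
apply_moves(moves=[[[0,0,0],[0,0,-3],0],[[0,0,0],[0,0,-5],0],[[0,0,0],[0,0,-5],0],[[0,0,0],[0,0,-5],0],[[0,0,0],[0,0,-5],0],[[0,0,-0.122],[0,0,-1.5],0],[[0,0,0],[-2.47,-3.66,0],0],[[0,0,0],[-2.47,-3.66,0],0],[[0,0,0],[-2.47,-3.66,0],0],[[0,0,0],[-2.47,-3.66,0],0],[[0,0,0],[-2.47,-3.66,0],0],[[0,0,0],[-2.47,-3.66,0],0]])

```text
time_s: 5.95
position: [0.5672, 0.0199, 0.2595]
tool_rot: [0.0, 0.344, 0.939, 0.0]
contact_force: [1.4, -0.4, -0.1]
grip_width: 0.162
finger_force: 58.8
```

Emit:
apply_moves(moves=[[[0,0,0],[-2.47,-3.66,0],0],[[0,0,0],[-2.47,-3.66,0],0],[[0,0,0],[-2.47,-3.66,0],0],[[0,0,0],[-2.47,-3.66,0],0],[[0,0,0],[-2.47,-3.66,0],0],[[0,0,0],[0,0,0],0],[[0,0,0],[0,0,0],0],[[0,0,0],[0,0,0],0]])

```text
time_s: 6.75
position: [0.5439, -0.1972, 0.2592]
tool_rot: [-0.0, 0.344, 0.939, 0.0]
contact_force: [-0.2, 0.3, -1.4]
grip_width: 0.159
finger_force: 58.9
```

```bash
python3 -c "
from h import *
plan(.5454,-.1985,.2,139.8)
c=__import__('rig').ctrl.read_camera('scene');cv2.imwrite('pics/s2.png',cv2.resize(c['pixels'][20:270,180:500,::-1],(768,600)))"
```

```text
t 6.75 pos [ 0.5439 -0.1972  0.2592] yaw 139.8 q6 -1.29 tilt 0.06 F [-0.2  0.3 -1.4] grip 0.159 58.9
 turn rz 0.0 shift cm [-0.2  -0.01  5.92] final yaw 139.8 world [ 0.001 -0.001 -0.059]
```

View pics/s2.png

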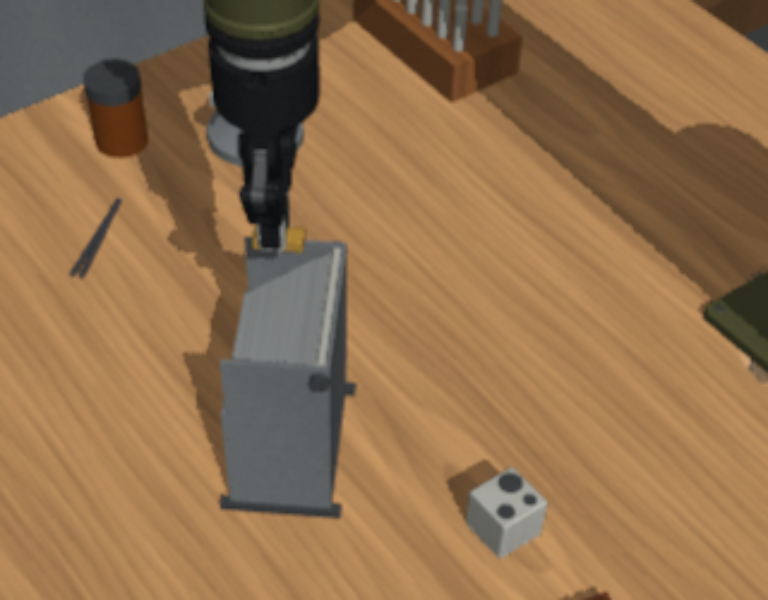

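Emit:
apply_moves(moves=[[[0,0,0],[-0.5,0,3],0],[[0,0,0],[0,0,3],0],[[0,0,0],[0,0,1],0],[[0,0,0],[0,0,1],0],[[0,0,0],[0,0,1],0],[[0,0,0],[0,0,1],0],[[0,0,0],[0,0,1],0],[[0,0,0],[0,0,1],0],[[0,0,0],[0,0,0.7],0],[[0,0,0],[0,0,0],0]])

```text
time_s: 7.8
position: [0.5477, -0.2014, 0.1309]
tool_rot: [-0.001, 0.344, 0.939, 0.0]
contact_force: [2.9, -1.9, -1.2]
grip_width: 0.162
finger_force: 58.8
```

```bash
python3 -c "
from h import *
plan(.5339,-.1889,.132,139.8)"
```

```text
t 7.8 pos [ 0.5477 -0.2014  0.1309] yaw 139.8 q6 -1.29 tilt 0.07 F [ 2.9 -1.9 -1.2] grip 0.162 58.8
 turn rz -0.0 shift cm [ 1.86  0.07 -0.11] final yaw 139.8 world [-0.014  0.013  0.001]
```

Gentle contact along +front, as the spring should give. Next I move back and release.

Emit:
apply_moves(moves=[[[0,0,0],[0.6,0,0],0],[[0,0,0],[0.6,0,0],0],[[0,0,0],[0.6,0,0],0],[[0,0,0],[0,0,0],0],[[0,0,0],[0,0,0],0]])

```text
time_s: 8.3
position: [0.5342, -0.1899, 0.1324]
tool_rot: [0.0, 0.344, 0.939, -0.0]
contact_force: [2.7, -3.6, -3.8]
grip_width: 0.158
finger_force: 58.6
```

Emit:
apply_moves(moves=[[[0,0,0],[0,0,0],0.3],[[0,0,0],[0,0,0],0.5],[[0,0,0],[0,0,0],0.6],[[0,0,0],[0,0,0],0.6],[[0,0,0],[0,0,0],0.6],[[0,0,0],[0,0,0],0.6],[[0,0,0],[0,0,0],0.6],[[0,0,0],[0,0,0],0.6]])

```text
time_s: 9.1
position: [0.5343, -0.1897, 0.1324]
tool_rot: [0.0, 0.344, 0.939, 0.0]
contact_force: [4.9, -1.9, 1.9]
grip_width: 0.601
finger_force: 2.1
```

```bash
python3 -c "
from h import *
plan(.5339,-.1889,.132,139.8)
c=__import__('rig').ctrl.read_camera('wrist');cv2.imwrite('pics/w2.png',c['pixels'][:,:,::-1])"
```

```text
t 9.1 pos [ 0.5343 -0.1897  0.1324] yaw 139.8 q6 -1.28 tilt 0.02 F [ 4.9 -1.9  1.9] grip 0.601 2.1
 turn rz -0.0 shift cm [0.08 0.03 0.04] final yaw 139.8 world [-0.     0.001 -0.   ]
```

View pics/w2.png

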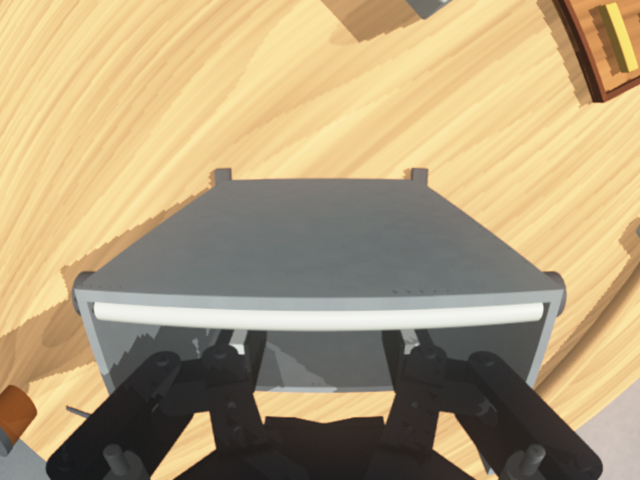

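The wrist view shows the open fingers inside the box with the hinge bar at row ~310 and no bar between them, so it has dropped. I'll come out and go to bar B.

Emit:
apply_moves(moves=[[[0,0,0],[-1,0,-1.5],0.5],[[0,0,0],[-0.8,0,-2],0.5],[[0,0,0],[0,0,-3],0.5],[[0,0,0],[0,0,-4],0.5],[[0,0,0],[0,0,-2],0.5],[[0,0,0.14],[0,0,0],0.5],[[0,0,0.14],[0,0,0],0.5],[[0,0,0.14],[0,0,0],0.5],[[0,0,0.14],[0,0,0],0.5],[[0,0,0.14],[0,0,0],0.5],[[0,0,0.14],[0,0,0],0.5],[[0,0,0.14],[0,0,0],0.5]])

```text
time_s: 10.35
position: [0.5451, -0.2001, 0.2557]
tool_rot: [-0.003, 0.747, 0.665, -0.001]
contact_force: [-0.1, -0.1, -0.7]
grip_width: 0.5
finger_force: 0.0
```

```bash
python3 -c "
from h import *
plan(.5124,.3085,.12,79.5)
c=__import__('rig').ctrl.read_camera('top');P=cloud(c)
q=P[(abs(P[...,0]-.572)<.004)&(abs(P[...,1]+.221)<.006)];print(q[:,2].round(3))"
```

```text
t 10.35 pos [ 0.5451 -0.2001  0.2557] yaw 83.3 q6 -0.31 tilt 0.41 F [-0.1 -0.1 -0.7] grip 0.5 0.0
 turn rz 0.067 shift cm [ 49.41 -12.49  13.57] final yaw 79.5 world [-0.033  0.509 -0.136]
[0.13  0.128 0.128 0.127 0.126 0.129 0.134 0.129 0.128 0.125 0.127 0.133
 0.129 0.131 0.129 0.131 0.128 0.133 0.131 0.131 0.131 0.128 0.127]
```

Emit:
apply_moves(moves=[[[0,0,0.07],[0,0,0],0.5],[[0,0,0],[4.49,-1.135,0],0.5],[[0,0,0],[4.49,-1.135,0],0.5],[[0,0,0],[4.49,-1.135,0],0.5],[[0,0,0],[4.49,-1.135,0],0.5],[[0,0,0],[4.49,-1.135,0],0.5],[[0,0,0],[4.49,-1.135,0],0.5],[[0,0,0],[4.49,-1.135,2],0.5],[[0,0,0],[4.49,-1.135,3],0.5],[[0,0,0],[4.49,-1.135,3],0.5],[[0,0,0],[4.49,-1.135,3],0.5],[[0,0,0],[4.49,-1.135,2.5],0.5]])

```text
time_s: 11.6
position: [0.512, 0.2914, 0.1299]
tool_rot: [-0.001, 0.767, 0.641, -0.003]
contact_force: [0.8, 0.4, 0.3]
grip_width: 0.5
finger_force: 0.0
```

Emit:
apply_moves(moves=[[[0,0,0],[0,0,0],0.5],[[0,0,0],[0,0,0],0.5],[[0,0,0],[0,0,0],0.5]])

```text
time_s: 11.9
position: [0.5144, 0.29, 0.1322]
tool_rot: [0.0, 0.768, 0.641, -0.001]
contact_force: [-0.5, -0.2, 1.4]
grip_width: 0.497
finger_force: 0.0
```

```bash
python3 -c "
from h import *
plan(.5124,.3085,.015,79.5)"
```

```text
t 11.9 pos [0.5144 0.29   0.1322] yaw 79.7 q6 0.62 tilt 0.12 F [-0.5 -0.2  1.4] grip 0.497 0.0
 turn rz 0.003 shift cm [ 1.78 -0.53 11.72] final yaw 79.5 world [-0.002  0.018 -0.117]
```

Emit:
apply_moves(moves=[[[0,0,0],[1.8,-0.5,2],0.5],[[0,0,0],[0,0,4],0.5],[[0,0,0],[0,0,3],0.5],[[0,0,0],[0,0,2],0.5],[[0,0,0],[0,0,0.7],0.5],[[0,0,0],[0,0,0],0.5],[[0,0,0],[0,0,0],0.3],[[0,0,0],[0,0,0],0.1],[[0,0,0],[0,0,0],0],[[0,0,0],[0,0,0],0],[[0,0,0],[0,0,0],0],[[0,0,0],[0,0,0],0]])

```text
time_s: 13.1
position: [0.5147, 0.31, 0.0171]
tool_rot: [0.001, 0.768, 0.64, 0.001]
contact_force: [-0.2, -1.9, 7.0]
grip_width: 0.16
finger_force: 58.9
```

Emit:
apply_moves(moves=[[[0,0,0],[0,0,-3],0],[[0,0,0],[0,0,-5],0],[[0,0,0],[0,0,-5],0],[[0,0,0],[0,0,-5],0],[[0,0,0],[0,0,-5],0],[[0,0,-0.15],[0,0,-1.5],0],[[0,0,-0.15],[0,0,0],0],[[0,0,-0.15],[0,0,0],0],[[0,0,-0.15],[0,0,0],0],[[0,0,-0.15],[0,0,0],0],[[0,0,-0.15],[0,0,0],0],[[0,0,-0.15],[0,0,0],0]])

```text
time_s: 14.3
position: [0.5132, 0.3098, 0.2608]
tool_rot: [0.0, 0.341, 0.94, 0.0]
contact_force: [-0.4, -0.7, -0.5]
grip_width: 0.156
finger_force: 58.9
```

```bash
python3 -c "
from h import *
plan(.5477,-.2005,.26,139.8)"
```

```text
t 14.3 pos [0.5132 0.3098 0.2608] yaw 140.2 q6 -0.4 tilt 0.05 F [-0.4 -0.7 -0.5] grip 0.156 58.9
 turn rz 0.006 shift cm [-35.58 -36.75   0.08] final yaw 139.8 world [ 0.035 -0.51  -0.001]
```

Emit:
apply_moves(moves=[[[0,0,0.006],[-2.965,-3.06,0],0],[[0,0,0],[-2.965,-3.06,0],0],[[0,0,0],[-2.965,-3.06,0],0],[[0,0,0],[-2.965,-3.06,0],0],[[0,0,0],[-2.965,-3.06,0],0],[[0,0,0],[-2.965,-3.06,0],0],[[0,0,0],[-2.965,-3.06,0],0],[[0,0,0],[-2.965,-3.06,0],0],[[0,0,0],[-2.965,-3.06,0],0],[[0,0,0],[-2.965,-3.06,0],0],[[0,0,0],[-2.965,-3.06,0],0],[[0,0,0],[-2.965,-3.06,0],0]])

```text
time_s: 15.5
position: [0.5451, -0.2021, 0.2609]
tool_rot: [0.001, 0.346, 0.938, 0.0]
contact_force: [1.4, -0.2, -0.4]
grip_width: 0.161
finger_force: 58.9
```

Emit:
apply_moves(moves=[[[0,0,0],[0,0,0],0],[[0,0,0],[0,0,0],0],[[0,0,0],[0,0,0],0]])

```text
time_s: 15.8
position: [0.5449, -0.1995, 0.2604]
tool_rot: [-0.0, 0.346, 0.938, 0.0]
contact_force: [-0.6, -0.3, -0.8]
grip_width: 0.16
finger_force: 59.0
```

```bash
python3 -c "
from h import *
plan(.5470,-.1999,.131,139.8)"
```

```text
t 15.8 pos [ 0.5449 -0.1995  0.2604] yaw 139.5 q6 -1.29 tilt 0.05 F [-0.6 -0.3 -0.8] grip 0.16 59.0
 turn rz -0.006 shift cm [-0.18  0.1  12.94] final yaw 139.8 world [ 0.002 -0.    -0.129]
```

Emit:
apply_moves(moves=[[[0,0,0],[-0.2,0.1,3],0],[[0,0,0],[0,0,3],0],[[0,0,0],[0,0,1],0],[[0,0,0],[0,0,1],0],[[0,0,0],[0,0,1],0],[[0,0,0],[0,0,1],0],[[0,0,0],[0,0,1],0],[[0,0,0],[0,0,1],0],[[0,0,0],[0,0,0.9],0],[[0,0,0],[0,0,0],0]])

```text
time_s: 16.8
position: [0.5471, -0.2011, 0.1296]
tool_rot: [-0.001, 0.347, 0.938, 0.0]
contact_force: [2.4, -1.2, -0.0]
grip_width: 0.161
finger_force: 58.9
```

Emit:
apply_moves(moves=[[[0,0,0],[0.6,0,0],0],[[0,0,0],[0.6,0,0],0],[[0,0,0],[0.6,0,0],0],[[0,0,0],[0,0,0],0],[[0,0,0],[0,0,0],0]])

```text
time_s: 17.3
position: [0.5338, -0.1894, 0.1316]
tool_rot: [0.0, 0.346, 0.938, -0.0]
contact_force: [3.1, -4.1, -1.0]
grip_width: 0.153
finger_force: 58.9
```

Emit:
apply_moves(moves=[[[0,0,0],[0,0,0],0.3],[[0,0,0],[0,0,0],0.5],[[0,0,0],[0,0,0],0.6],[[0,0,0],[0,0,0],0.6],[[0,0,0],[0,0,0],0.6],[[0,0,0],[0,0,0],0.6],[[0,0,0],[0,0,0],0.6],[[0,0,0],[0,0,0],0.6]])

```text
time_s: 18.1
position: [0.5351, -0.1893, 0.1316]
tool_rot: [0.001, 0.347, 0.938, 0.0]
contact_force: [5.2, -1.0, 0.8]
grip_width: 0.601
finger_force: 2.1
```

```bash
python3 -c "
from h import *
plan(.5339,-.1889,.132,139.8)
c=__import__('rig').ctrl.read_camera('wrist');p=c['pixels'];h=cv2.cvtColor(p,cv2.COLOR_RGB2HSV)[280:400,80:560]
print(cv2.inRange(h,(20,150,70),(35,255,255)).sum()/255)"
```

```text
t 18.1 pos [ 0.5351 -0.1893  0.1316] yaw 139.4 q6 -1.28 tilt 0.14 F [ 5.2 -1.   0.8] grip 0.601 2.1
 turn rz -0.006 shift cm [ 0.11 -0.05 -0.04] final yaw 139.8 world [-0.001  0.     0.   ]
0.0
```

Emit:
apply_moves(moves=[[[0,0,0],[-1,0,-1.5],0.5],[[0,0,0],[-0.8,0,-2],0.5],[[0,0,0],[0,0,-3],0.5],[[0,0,0],[0,0,-4],0.5],[[0,0,0],[0,0,-2],0.5],[[0,0,0.133],[0,0,0],0.5],[[0,0,0.133],[0,0,0],0.5],[[0,0,0.133],[0,0,0],0.5],[[0,0,0.133],[0,0,0],0.5],[[0,0,0],[0,0,0],0.5],[[0,0,0],[0,0,0],0.5]])

```text
time_s: 19.25
position: [0.5462, -0.2004, 0.2556]
tool_rot: [-0.002, 0.58, 0.815, -0.0]
contact_force: [0.1, 0.3, -0.5]
grip_width: 0.5
finger_force: 0.0
```

```bash
python3 -c "
from h import *
plan(.4882,.2251,.12,108.9)
c=__import__('rig').ctrl.read_camera('top');P=cloud(c)
q=P[(abs(P[...,0]-.572)<.004)&(abs(P[...,1]+.221)<.006)];print(q[:,2].mean().round(3))"
```

```text
t 19.25 pos [ 0.5462 -0.2004  0.2556] yaw 109.1 q6 -0.76 tilt 0.18 F [ 0.1  0.3 -0.5] grip 0.5 0.0
 turn rz 0.004 shift cm [42.14  8.29 13.56] final yaw 108.9 world [-0.058  0.426 -0.136]
0.129
```

Emit:
apply_moves(moves=[[[0,0,0],[4.21,0.83,0],0.5],[[0,0,0],[4.21,0.83,0],0.5],[[0,0,0],[4.21,0.83,0],0.5],[[0,0,0],[4.21,0.83,0],0.5],[[0,0,0],[4.21,0.83,0],0.5],[[0,0,0],[4.21,0.83,0],0.5],[[0,0,0],[4.21,0.83,2],0.5],[[0,0,0],[4.21,0.83,2],0.5],[[0,0,0],[4.21,0.83,2],0.5],[[0,0,0],[4.21,0.83,2],0.5],[[0,0,0],[0,0,4],0.5],[[0,0,0],[0,0,0],0.5]])

```text
time_s: 20.5
position: [0.4844, 0.2239, 0.1318]
tool_rot: [-0.003, 0.579, 0.815, -0.005]
contact_force: [-0.3, -0.3, -0.4]
grip_width: 0.5
finger_force: 0.0
```

Emit:
apply_moves(moves=[[[0,0,0],[0,0,0],0.5],[[0,0,0],[0,0,0],0.5]])

```text
time_s: 20.7
position: [0.4903, 0.2236, 0.1377]
tool_rot: [0.001, 0.581, 0.814, 0.001]
contact_force: [-0.5, 0.2, -0.2]
grip_width: 0.5
finger_force: 0.0
```

```bash
python3 -c "
from h import *
plan(.4882,.2251,.015,108.9)"
```

```text
t 20.7 pos [0.4903 0.2236 0.1377] yaw 108.9 q6 0.02 tilt 0.12 F [-0.5  0.2 -0.2] grip 0.5 0.0
 turn rz 0.001 shift cm [ 0.21 -0.15 12.27] final yaw 108.9 world [-0.002  0.001 -0.123]
```

Emit:
apply_moves(moves=[[[0,0,0],[0.2,-0.15,2.5],0.5],[[0,0,0],[0,0,4],0.5],[[0,0,0],[0,0,3],0.5],[[0,0,0],[0,0,2],0.5],[[0,0,0],[0,0,0.7],0.5],[[0,0,0],[0,0,0],0.5],[[0,0,0],[0,0,0],0.3],[[0,0,0],[0,0,0],0.1],[[0,0,0],[0,0,0],0],[[0,0,0],[0,0,0],0],[[0,0,0],[0,0,0],0],[[0,0,0],[0,0,0],0]])

```text
time_s: 21.9
position: [0.4885, 0.2257, 0.0161]
tool_rot: [0.001, 0.581, 0.814, 0.001]
contact_force: [0.5, -1.1, 5.0]
grip_width: 0.157
finger_force: 58.8
```

Emit:
apply_moves(moves=[[[0,0,0],[0,0,-3],0],[[0,0,0],[0,0,-5],0],[[0,0,0],[0,0,-5],0],[[0,0,0],[0,0,-5],0],[[0,0,0],[0,0,-5],0],[[0,0,-0.135],[0,0,-1.5],0],[[0,0,-0.135],[0,0,0],0],[[0,0,-0.135],[0,0,0],0],[[0,0,-0.135],[0,0,0],0],[[0,0,0],[0,0,0],0]])

```text
time_s: 22.9
position: [0.4868, 0.2254, 0.2601]
tool_rot: [0.001, 0.343, 0.94, 0.0]
contact_force: [-0.8, -0.6, -1.4]
grip_width: 0.158
finger_force: 59.0
```

```bash
python3 -c "
from h import *
plan(.5470,-.1999,.26,139.8)"
```

```text
t 22.9 pos [0.4868 0.2254 0.2601] yaw 139.9 q6 -0.52 tilt 0.08 F [-0.8 -0.6 -1.4] grip 0.158 59.0
 turn rz 0.002 shift cm [-3.205e+01 -2.860e+01  1.000e-02] final yaw 139.8 world [ 0.06  -0.425 -0.   ]
```

Emit:
apply_moves(moves=[[[0,0,0],[-3.2,-2.86,0],0],[[0,0,0],[-3.2,-2.86,0],0],[[0,0,0],[-3.2,-2.86,0],0],[[0,0,0],[-3.2,-2.86,0],0],[[0,0,0],[-3.2,-2.86,0],0],[[0,0,0],[-3.2,-2.86,0],0],[[0,0,0],[-3.2,-2.86,0],0],[[0,0,0],[-3.2,-2.86,0],0],[[0,0,0],[-3.2,-2.86,0],0],[[0,0,0],[-3.2,-2.86,0],0],[[0,0,0],[0,0,0],0],[[0,0,0],[0,0,0],0]])

```text
time_s: 24.1
position: [0.5474, -0.2002, 0.2591]
tool_rot: [-0.0, 0.345, 0.939, 0.0]
contact_force: [0.3, -0.0, -0.9]
grip_width: 0.163
finger_force: 59.0
```

```bash
python3 -c "
from h import *
plan(.5470,-.1999,.131,139.8)"
```

```text
t 24.1 pos [ 0.5474 -0.2002  0.2591] yaw 139.6 q6 -1.29 tilt 0.05 F [ 0.3 -0.  -0.9] grip 0.163 59.0
 turn rz -0.003 shift cm [ 0.05 -0.   12.81] final yaw 139.8 world [-0.     0.    -0.128]
```

Emit:
apply_moves(moves=[[[0,0,0],[0,0,3],0],[[0,0,0],[0,0,3],0],[[0,0,0],[0,0,1],0],[[0,0,0],[0,0,1],0],[[0,0,0],[0,0,1],0],[[0,0,0],[0,0,1],0],[[0,0,0],[0,0,1],0],[[0,0,0],[0,0,1],0],[[0,0,0],[0,0,0.8],0],[[0,0,0],[0,0,0],0]])

```text
time_s: 25.1
position: [0.5474, -0.1994, 0.1297]
tool_rot: [-0.001, 0.343, 0.939, 0.0]
contact_force: [4.0, -1.2, -2.1]
grip_width: 0.162
finger_force: 59.0
```

Emit:
apply_moves(moves=[[[0,0,0],[0.6,0,0],0],[[0,0,0],[0.6,0,0],0],[[0,0,0],[0.6,0,0],0],[[0,0,0],[0,0,0],0],[[0,0,0],[0,0,0],0]])

```text
time_s: 25.6
position: [0.5339, -0.1879, 0.1315]
tool_rot: [0.0, 0.343, 0.939, -0.0]
contact_force: [3.3, -2.8, -1.9]
grip_width: 0.161
finger_force: 58.9
```

Emit:
apply_moves(moves=[[[0,0,0],[0,0,0],0.3],[[0,0,0],[0,0,0],0.5],[[0,0,0],[0,0,0],0.6],[[0,0,0],[0,0,0],0.6],[[0,0,0],[0,0,0],0.6],[[0,0,0],[0,0,0],0.6],[[0,0,0],[0,0,0],0.6],[[0,0,0],[0,0,0],0.6]])

```text
time_s: 26.4
position: [0.5339, -0.1878, 0.1312]
tool_rot: [0.0, 0.343, 0.939, 0.0]
contact_force: [2.3, -2.5, 0.6]
grip_width: 0.599
finger_force: 2.2
```

Emit:
apply_moves(moves=[[[0,0,0],[-1,0,-1.5],0.6],[[0,0,0],[-0.8,0,-2],0.6],[[0,0,0],[0,0,-3],0.6],[[0,0,0],[0,0,-4],0.6],[[0,0,0],[0,0,-4],0.6],[[0,0,0],[4,0,-1],0.6],[[0,0,0],[4,0,-1],0.6],[[0,0,0],[4,0,-1],0.6],[[0,0,0],[0,0,0],0.6],[[0,0,0],[0,0,0],0.6],[[0,0,0],[0,0,0],0.6],[[0,0,0],[0,0,0],0.6]])

```text
time_s: 27.6
position: [0.4561, -0.1224, 0.3054]
tool_rot: [-0.001, 0.343, 0.939, 0.0]
contact_force: [0.4, 0.1, -0.3]
grip_width: 0.597
finger_force: 0.0
```

```bash
python3 -c "
from h import *
plan(.5339,-.1889,.132,139.8)
ctrl=__import__('rig').ctrl
c=ctrl.read_camera('scene');cv2.imwrite('pics/s3.png',c['pixels'][:,:,::-1]);P=cloud(c)
q=P[(abs(P[...,0]-.572)<.006)&(abs(P[...,1]+.221)<.008)];print(q[:,2].round(3))
m=cv2.inRange(cv2.cvtColor(c['pixels'],cv2.COLOR_RGB2HSV),(20,150,70),(35,255,255))
for k in cv2.findContours(m,0,1)[0]:
  if cv2.contourArea(k)>20:print(ray(c,k.mean(0),.021).round(3))
"
```

```text
t 27.6 pos [ 0.4561 -0.1224  0.3054] yaw 139.9 q6 -1.22 tilt 0.11 F [ 0.4  0.1 -0.3] grip 0.597 0.0
 turn rz 0.002 shift cm [-10.23  -0.06  17.34] final yaw 139.8 world [ 0.078 -0.066 -0.173]
[0.132 0.13  0.133 0.127 0.133 0.137 0.134 0.136 0.129 0.13  0.133 0.133
 0.126 0.129 0.132 0.134 0.134 0.127 0.128 0.131 0.131 0.131]
[[0.582 0.209 0.021]]
[[0.564 0.121 0.021]]
```

View pics/s3.png

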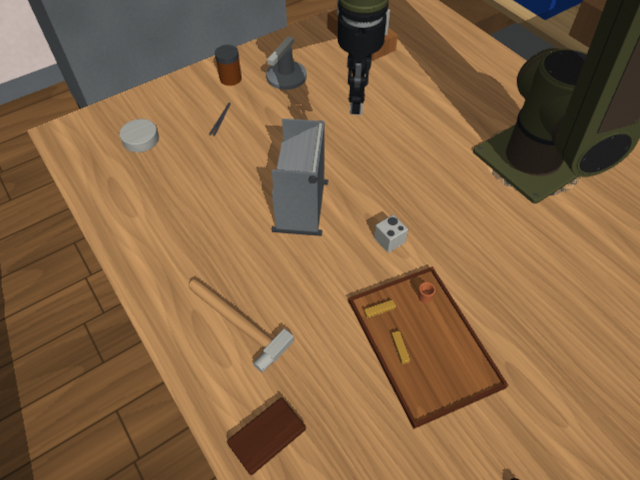

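The scene shows only the two full bars, at (379,309) and (401,347), on the board. The flap is shut on the box at (300,170), with the cup, hammer and block unmoved and no bar lying outside.

```bash
python3 -c "
from rig import ctrl
print(ctrl.sign_off())"
```

```text
the job is handed in; nothing more can be done
None
```

I dropped all three short bars through the flap into the scrap box and handed the job in at about 28 s; the last picture shows the flap shut and everything else in place, but the hand-in returned no verdict.

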